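Stand the dark panel in the finishing rack

TASK

Take the dark wooden panel out of the slotted storage block and stand it in the small grey rack: long side up, foot on the black rubber ledge behind the front lip, centred on the rack, and leaning back on the sloping backrest so that it stays there by itself. Do not let it fall over, and leave the pale panel and the white tub where they are.

Things in the scene. Friction and masses are not known exactly. Their poses are not given: they have to be found in the camera images.
- dark_panel: Dark brown wooden panel, 14 mm thick (x), 100 wide (y), 150 tall (z), 0.1-0.2 kg, both faces alike. Origin: centre of its underside; z up along it. Starts upright, underside 12 mm over the table, its lower 30 mm in the 18 mm slot of a wooden block (240 mm along the slot, 90 across, 42 high), end to end with the pale panel, 125 mm between centres. Which end, and on which side the block is, varies.
- pale_panel: Light-coloured wooden panel, otherwise just like the dark one (14 x 100 x 150 mm, same axes and origin), upright in the same slot. A bystander: leave it.
- rack: Fixed grey rack, 160 mm wide. Origin: on the table under the middle of the line where backrest meets ledge; x out of its front (away from the robot), y along the ledge. Ledge: black rubber, level, 20 mm up, from x = 0 to a lip at x = 28 mm (10 mm higher, 10 thick). Backrest: open frame from x = 0, leaning 22 degrees towards -x, 88 mm long, its top at x = -33, z = 102 mm. Base reaches back to x = -92 mm.
- tub: White plastic tub with a green cap, 60 mm in diameter, 85 mm tall, standing on the bench between the block and the rack. Origin: centre of its underside, z up. A bystander: leave it.
Not all that is in view belongs to the job. Leave any turquoise look-alike of the dark_panel alone.

How it is judged:
At the end, for the whole second after the job is handed in: The dark panel stands at rest in the rack: its foot on the ledge between backrest and lip, its middle within 20 mm of the rack's middle, its width along the ledge within 11 degrees, and leaning back 12 to 32 degrees from the vertical (angle between dark_panel's own z axis and vertical between 0.21 and 0.56 rad and x of dark_panel in the frame of rack between -0.005 and 0.032 m and y of dark_panel in the frame of rack between -0.02 and 0.02 m and z of dark_panel in the frame of rack between 0.012 and 0.032 m and angle between the y axis of dark_panel and the y axis of rack, either way round below 0.2 rad and contact force between dark_panel and rack above 0.3 N and linear speed of dark_panel below 0.02 m/s and angular speed of dark_panel below 0.1 rad/s); the robot touches nothing.
It fails at once if the dark panel falls over or is laid down (more than 50 degrees from upright) (angle between dark_panel's own z axis and vertical above 0.873 rad).
It fails at once if the pale panel is moved by more than 25 mm (distance of pale_panel from where it was at the start of the episode above 0.025 m).
It fails at once if the pale panel is tipped by more than 20 degrees (angle between pale_panel's own z axis and vertical above 0.35 rad).
It fails at once if the tub is moved by more than 25 mm (distance of tub from where it was at the start of the episode above 0.025 m).
It fails at once if the tub is tipped by more than 25 degrees (angle between tub's own z axis and vertical above 0.44 rad).
It also fails if it takes over 42 s, if anything falls off the work surface, if the arm or the gripper's body presses on something with over 40 N, if the wrist force passes 120 N, or if a joint passes its speed limit or range.

ROBOT

A 6-joint arm with a two-finger parallel gripper is mounted at the origin on the work surface. World frame = base frame: x ahead of the robot, y to its left, z up, the work surface at z = 0. Lengths are in m, angles in rad, forces in N, time in s.
With the tool pointing down it reaches from about 0.275 to 0.725 m from the base axis. Payload 5.6 kg.
Tool frame: the origin (TCP) lies at the very end of the fingers, on their centre line; the grasp point (between the pads) lies 19 mm behind it; x points along the fingers, y is the direction in which the jaws open and shut, and the axes are right-handed (so a half turn about x gives the same grasp; the last joint's range is limited). The gripper opens to 85 mm and grips with 20 to 120 N. Pads are 22 mm wide; open, the fingers measure 114 mm over their backs; the gripper's body (76 mm by 85 mm) begins 54 mm behind the grasp point. The pads swing forward as they close: fully open they stand 13 mm farther back than shut.
Start: joints at [-1.002, 0.255, 0.108, 0, -1.424, -0.285], TCP at [0.154, -0.528, 0.231] pointing down, gripper open.
Joint ranges: [-2.95, 2.95], [-1.21, 1.97], [-1.09, 1.5], [-2.87, 1.71], [-2.94, -0.07], [-3.05, 3.05]. Speed limits (rad/s): [2.57, 2.57, 3.14, 3.14, 3.14, 3.14].

INTERFACE

Orientations are given as a unit quaternion [x, y, z, w].
In Python, from rig import manip gives the robot as it stands.
- The arm moves only by the tool carry_out, never from a script. Its argument "rows" is a list of rows, each a list of 4 numbers: the shift along the tool's x, y, z in mm, then the turn about the tool's x in rad. A call has 1 to 12 rows; each row shifts and turns the pose as measured when the row begins, along the tool's axes as they then stand; what a row does not reach is not made up. A row lasts 1/12 s, in which the tool goes at most 41.7 mm and 7.16 degrees, less where a joint would pass 70% of its speed; a pose out of reach is approached as far as the arm can. A call with a gripper value outside its range is refused whole. "claw" is the opening, from 0 (shut) to 1 (fully open), set as the call begins (left out, the last holds). The fingers move at their own pace and stop on an object; the grip force is fixed at half the most. Time passes only in rows, so rows that do not move let the fingers close. It gives the time, the measured TCP pose, the force and the opening at its end, in the units of the state.
- manip.get_state(): the state, without advancing time (a new reading comes with each control period).
- manip.get_image(name): name is "side" or "top" or "wrist"; returns (picture, depth): 420x560x3 uint8, red, green, blue; 420x560 float32, m along the optical axis (not along the pixel's ray), 0 where there is no reading.
- manip.calibration(name): a dict with "vfov" (degrees; the focal length in pixels is half the picture's height over the tangent of half this angle, whatever the lens; pixels are square), "cx", "cy" (the principal point, pixels), "extrinsics" (4x4, takes a point from world to camera coordinates); the wrist camera has in their place "hand_eye" (4x4, takes a point from camera to tool coordinates, whose origin is the TCP and whose axes are the tool frame's). Camera axes: x right, y down, z forward; pixel columns grow to the right and rows downward; lengths in m; the calibration is good to about 2 mm. A picture is of the moment at which its call begins: read the wrist's pose just before it. calibration takes no time and is no camera call.
- manip.sign_off(): hands the job in, once; it reports no verdict.
The state is a dict: "time": time; "q": joint angles; "joint_vel": joint speeds; "joint_efforts": joint torques, N m; "tcp_pos": TCP position; "tool_rot": TCP orientation; "force": force on the tool from outside, world axes, zero at the start; "moment": the same for the moment, N m; "gripper_width": opening from 0.0 (shut) to 1.0 (fully open).
Only numpy, scipy, OpenCV 4.12 (cv2) and the standard library are available. Lean on these libraries where they do the work, as an engineer would, in place of code of your own. Each camera call takes 0.05 s, during which the arm holds its last target.

## Working session

There is one attempt and no reset: what is moved stays moved. The work goes in short steps, Python scripts to look and compute and a tool call to move; the robot and the scene stay as the last step left them, time stands still between calls to the robot, and variables do not carry over. Pictures are saved under pics/ and viewed, and the job is handed in when it is done.

Besides the shell and the picture viewer there is one more tool, called after "Request:" as name(argument=value, ...) on one line, values as JSON. carry_out: Moves the arm, as the interface text tells. Its arguments: {"type":"object","properties":{"rows":{"type":"array"},"claw":{"type":"number"}},"required":["rows"]}

```bash
ls; mkdir -p pics; cat > h.py <<'E'
import numpy as np, cv2
from rig import manip
from scipy.spatial.transform import Rotation as R
def snap(n,f):
    s=manip.get_state(); im,d=manip.get_image(n); c=manip.calibration(n)
    cv2.imwrite(f'pics/{f}.png',im[:,:,::-1]); np.savez(f'pics/{f}.npz',im=im,d=d,p=s['tcp_pos'],q=s['tool_rot'])
    return im,d,c,s
def cloud(n,f):
    z=np.load(f'pics/{f}.npz'); d=z['d']; c=manip.calibration(n)
    h,w=d.shape; F=h/2/np.tan(np.radians(c['vfov'])/2)
    u,v=np.meshgrid(np.arange(w),np.arange(h))
    P=np.stack([(u-c['cx'])/F*d,(v-c['cy'])/F*d,d],-1)
    if n=='wrist':
        H=np.array(c['hand_eye']); P=P@H[:3,:3].T+H[:3,3]
        P=P@R.from_quat(z['q']).as_matrix().T+z['p']
    else:
        E=np.linalg.inv(np.array(c['extrinsics'])); P=P@E[:3,:3].T+E[:3,3]
    P[d<=0]=np.nan
    return P,z['im']
E
python3 - <<'E'
from h import *
for n in ['side','top']:
    im,d,c,s=snap(n,n+'0'); print(c)
print(s)
E
```

```text
pics
{'vfov': 54.58633343899973, 'cx': 276.50761788848183, 'cy': 213.1800444797574, 'extrinsics': array([[ 0.96141288, -0.27464878, -0.0159158 , -0.57067094],
       [-0.21703779, -0.7216512 , -0.6573539 ,  0.16295433],
       [ 0.16905579,  0.63544284, -0.75341392,  0.82919313],
       [ 0.        ,  0.        ,  0.        ,  1.        ]])}
{'vfov': 42.08498195514708, 'cx': 282.1952218120695, 'cy': 215.38288659835976, 'extrinsics': array([[ 2.46748588e-02, -9.99694035e-01,  1.72844450e-03,
         5.58177406e-03],
       [-9.97404344e-01, -2.47352604e-02, -6.76220429e-02,
         6.13666293e-01],
       [ 6.76441064e-02, -5.53936940e-05, -9.97709513e-01,
         1.02239845e+00],
       [ 0.00000000e+00,  0.00000000e+00,  0.00000000e+00,
         1.00000000e+00]])}
{'time': 0.05, 'q': array([-1.00241012e+00,  2.55729925e-01,  1.07037773e-01, -4.68722004e-04,
       -1.42394216e+00, -2.84618588e-01]), 'joint_vel': array([ 0.00084937, -0.00181857,  0.00201973, -0.00011804, -0.00104972,
        0.00038946]), 'joint_efforts': array([-4.67658159e-03, -3.87993336e+01,  2.38771123e+01,  5.38761780e+00,
       -3.43903877e-03, -8.37674804e-06]), 'tcp_pos': array([ 0.1539098 , -0.52750726,  0.2304189 ]), 'tool_rot': array([-0.09930711,  0.70012406,  0.10062595,  0.69988486]), 'force': array([0.12684634, 0.61954624, 0.17122213]), 'moment': array([-0.02867643, -0.01510005,  0.00426663]), 'gripper_width': 1.000514961261243}
```

View pics/side0.png

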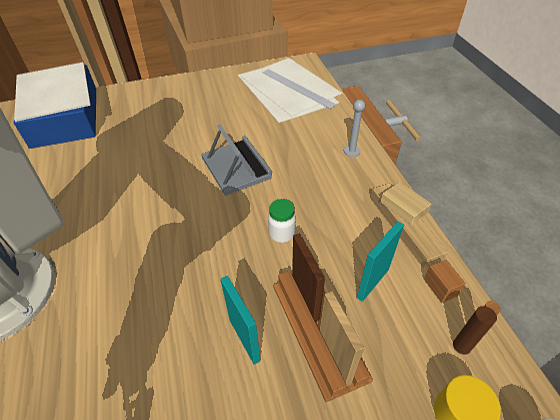

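View pics/top0.png

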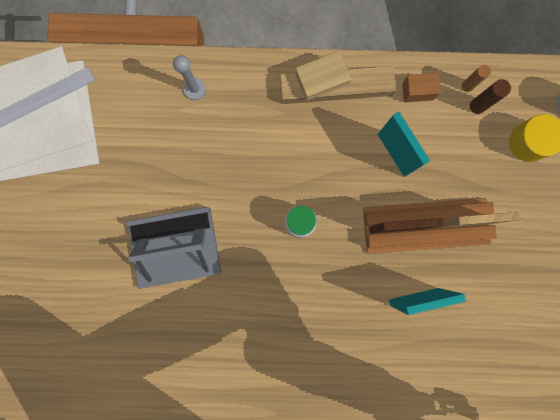

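Side view: the dark panel is at (308,278), the pale one at (345,335), and turquoise look-alikes at (240,320) and (380,262). The rack is at (240,160) and the tub at (282,220). In the top view the dark panel's top edge is near (415,220), in the left end of the slot. It is the only dark brown upright one in the block, so it fits the description. I'll measure it and confirm with a crop.

```bash
python3 - <<'E'
from h import *
a=cv2.imread('pics/top0.png')[180:270,340:540]; b=cv2.imread('pics/side0.png')[220:410,215:385]
cv2.imwrite('pics/crop0.png',np.hstack([cv2.resize(a,(480,216)) if 0 else cv2.copyMakeBorder(cv2.resize(a,None,fx=2.2,fy=2.2),0,304,0,0,cv2.BORDER_CONSTANT)[:502],cv2.resize(b,None,fx=2,fy=2.64)[:502]]))
P,im=cloud('top','top0')
print('table z',np.nanmedian(P[330:400,480:550],axis=(0,1)))
# elevated points z>0.13 
m=(P[...,2]>0.1)
n,l,st,ce=cv2.connectedComponentsWithStats(m.astype(np.uint8))
for i in range(1,n):
    if st[i,4]>30: Q=P[l==i]; print(st[i],np.round(np.median(Q,0),3),Q.min(0).round(3),Q.max(0).round(3),np.median(im[l==i],0))
S,im2=cloud('side','side0')
hs=cv2.cvtColor(im2,cv2.COLOR_RGB2HSV)
for nm,(u0,v0,u1,v1) in dict(dark=(285,230,330,325),tubcap=(268,198,296,215)).items():
    Q=S[v0:v1,u0:u1].reshape(-1,3); C=im2[v0:v1,u0:u1].reshape(-1,3)
    k=(C.max(1)<85)&(Q[:,2]>0.06) if nm=='dark' else (Q[:,2]>0.075)
    Q=Q[k]; print(nm,len(Q),np.nanmin(Q,0).round(3),np.nanmax(Q,0).round(3),np.nanmedian(Q,0).round(3))
    if nm=='dark':
        c=np.mean(Q,0);u,s,vt=np.linalg.svd(Q-c,full_matrices=False); print(c,vt.round(4),s)
E
```

```text
table z [ 0.33945887 -0.43152918 -0.00098227]
[173  55  19  23 298] [0.856 0.198 0.153] [0.846 0.185 0.1  ] [0.875 0.214 0.161] [127.5 127.5 130.5]
[489  79  22  21 340] [ 0.839 -0.357  0.119] [ 0.825 -0.375  0.1  ] [ 0.857 -0.343  0.124] [86. 55. 38.]
[387 112  43  57 935] [ 0.74  -0.192  0.147] [ 0.696 -0.225  0.1  ] [ 0.786 -0.162  0.155] [ 24. 102.  99.]
[448 212  72  15 646] [ 0.607 -0.313  0.16 ] [ 0.596 -0.372  0.1  ] [ 0.619 -0.27   0.166] [172. 142. 100.]
[377 218  67  14 604] [ 0.594 -0.192  0.161] [ 0.583 -0.246  0.1  ] [ 0.606 -0.147  0.165] [83. 53. 37.]
[162 247  20   7  38] [0.541 0.215 0.101] [0.537 0.197 0.1  ] [0.548 0.23  0.104] [116. 121. 127.]
[401 292  65  23 780] [ 0.465 -0.235  0.148] [ 0.445 -0.286  0.101] [ 0.483 -0.188  0.154] [ 36. 145. 144.]
dark 1080 [ 0.582 -0.25   0.06 ] [ 0.606 -0.151  0.165] [ 0.589 -0.213  0.122]
[ 0.5904435  -0.21052233  0.1190357 ] [[-0.0356  0.0644 -0.9973]
 [ 0.1523 -0.9859 -0.0691]
 [ 0.9877  0.1543 -0.0253]] [1.02889467 1.00440933 0.11101041]
tubcap 340 [ 0.574 -0.038  0.077] [0.626 0.01  0.089] [ 0.602 -0.016  0.085]
```

View pics/crop0.png

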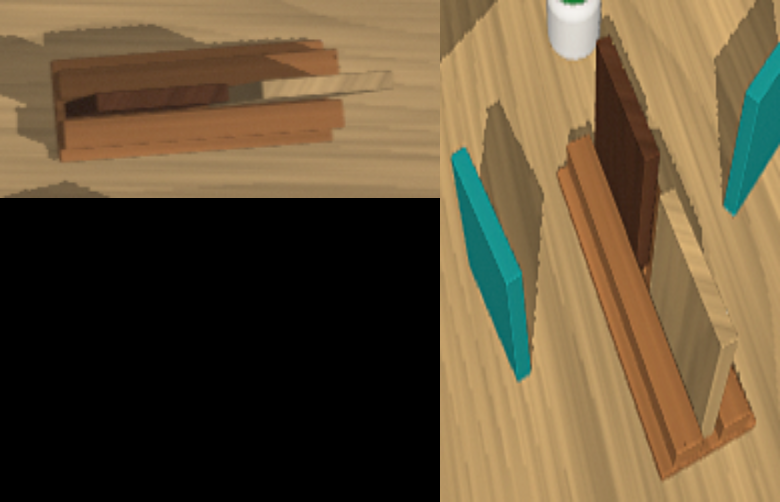

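Crop: dark panel confirmed. It is the only dark brown one, in the slot's tub end, with the pale panel behind it; the look-alikes are turquoise and free-standing. Next I fit the panel and rack poses.

```bash
python3 - <<'E'
from h import *
P,im=cloud('top','top0')
def rect(Q,nm):
    r=cv2.minAreaRect((Q[:,:2]*1000).astype(np.float32)); print(nm,len(Q),'ctr',np.round(r[0],1),'size',np.round(r[1],1),'ang',round(r[2],2), 'z',np.percentile(Q[:,2],[5,50,95]).round(4))
sub=lambda u0,v0,u1,v1:P[v0:v1,u0:u1].reshape(-1,3)
Q=sub(370,205,445,240); rect(Q[(Q[:,2]>.157)],'dark top')
Q=sub(446,205,525,235); rect(Q[(Q[:,2]>.157)],'pale top')
Q=sub(285,205,320,240); rect(Q[Q[:,2]>.078],'tub')
A=sub(120,195,230,295)
rect(A[A[:,2]>.006],'rack all'); 
for lo,hi in [(.016,.024),(.026,.034),(.085,.11)]:
    k=(A[:,2]>lo)&(A[:,2]<hi); rect(A[k],f'{lo}')
S,_=cloud('side','side0')
for nm,X,c in (('top',P,(120,195,230,295)),('side',S,(195,115,280,200))):
    u0,v0,u1,v1=c; B=X[v0:v1,u0:u1]; h=np.nan_to_num(B[...,2])
    cm=cv2.applyColorMap((np.clip(h/.11,0,1)*255).astype(np.uint8),cv2.COLORMAP_JET)
    I=cv2.imread(f'pics/{nm}0.png')[v0:v1,u0:u1]
    cv2.imwrite(f'pics/rack_{nm}.png',cv2.resize(np.hstack([I,cm]),None,fx=3.5,fy=3.5,interpolation=0))
q=manip.get_state()['tool_rot']; print(R.from_quat(q).as_matrix().round(3))
E
```

```text
dark top 508 ctr [ 595.2 -196.7] size [ 14.  100.1] ang 5.88 z [0.1583 0.1609 0.1635]
pale top 515 ctr [ 608.  -321.1] size [ 14.  100.9] ang 5.92 z [0.1584 0.1609 0.1637]
tub 673 ctr [601.7 -14.1] size [50.6 52.2] ang 1.9 z [0.0811 0.0839 0.087 ]
rack all 5790 ctr [547.2 226.9] size [130.2 160.9] ang 11.73 z [0.0134 0.0182 0.098 ]
0.016 2667 ctr [546. 226.] size [126.5 159.6] ang 11.79 z [0.0162 0.0181 0.0218]
0.026 475 ctr [553.6 228.7] size [116.7 158.5] ang 11.53 z [0.0266 0.0292 0.0326]
0.085 645 ctr [539.8 225.2] size [ 17.8 130.4] ang 12.67 z [0.0872 0.0977 0.1017]
[[-0.001 -0.28   0.96 ]
 [ 0.002  0.96   0.28 ]
 [-1.     0.002 -0.   ]]
```

View pics/rack_top.png

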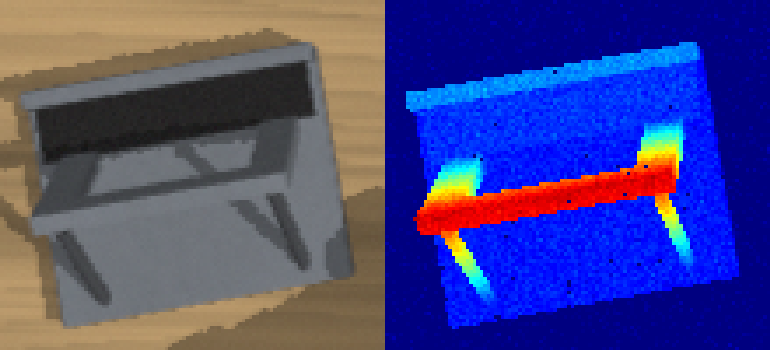

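View pics/rack_side.png

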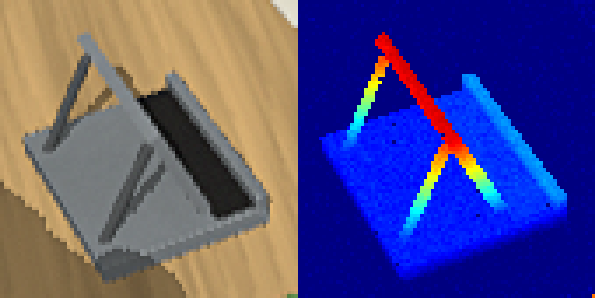

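Everything agrees with the given sizes: panel top 14.0 x 100.1 mm at z≈0.161, panel spacing 125 mm, rack 130 x 161 mm. This puts the rack origin at about (573.6, 232.4) mm with yaw 11.75°. The panel is at (595.2, −196.7) with yaw 5.9°. Moving above it.

Request:
carry_out(rows=[[0, 15, 40, 0], [0, 15, 40, 0], [0, 15, 40, 0], [0, 15, 40, 0], [0, 15, 40, 0], [0, 15, 40, 0], [0, 15, 40, 0], [0, 15, 40, 0], [0, 15, 40, 0], [0, 15, 40, 0], [0, 15, 40, 0], [0, 0, 0, 0]], claw=1)

```text
time: 1.1
tcp_pos: [0.523, -0.2479, 0.2233]
tool_rot: [-0.093, 0.704, 0.101, 0.697]
force: [-0.4, 0.6, -0.2]
gripper_width: 1.003
```

Request:
carry_out(rows=[[0, 0, 0, -0.12], [0, 0, 0, -0.12], [0, 0, 0, -0.12], [0, 0, 0, -0.12], [0, 0, 0, -0.12], [0, 0, 0, -0.12], [0, 0, 0, -0.12], [0, 0, 0, -0.12], [0, 0, 0, -0.12], [0, 0, 0, -0.12], [0, 0, 0, -0.12], [0, 0, 0, 0]])

```text
time: 2.1
tcp_pos: [0.5227, -0.2426, 0.2144]
tool_rot: [-0.509, 0.481, 0.531, 0.477]
force: [-0.4, 0.2, 0.4]
gripper_width: 0.997
```

```bash
cat > go.py <<'E'
from h import *
import sys
def rep(tx,ty,tz,yaw):
    s=manip.get_state(); M=R.from_quat(s['tool_rot']).as_matrix(); p=np.array(s['tcp_pos'])*1000
    y=np.degrees(np.arctan2(M[1,1],M[0,1]))
    d=M.T@(np.array([tx,ty,tz])-p)
    print('t',round(s['time'],2),'tcp',p.round(1),'yaw tool y',round(y,2),'tilt',M[2,0].round(4),'move xyz',d.round(1),'turn',round(-np.radians((yaw-y+180)%360-180),4),'F',np.round(s['force'],1),'w',round(s['gripper_width'],3),'q',np.round(s['q'],2))
if __name__=='__main__': rep(*map(float,sys.argv[1:5]))
E
python3 go.py 595.2 -196.7 231 185.88
```

```text
t 2.1 tcp [ 522.7 -242.6  214.4] yaw tool y -175.33 tilt -0.9995 move xyz [-17.7 -75.5  40.2] turn -0.0211 F [-0.4  0.2  0.4] w 0.997 q [-0.17  0.33  0.18 -0.01 -1.44  0.25]
```

Request:
carry_out(rows=[[-5, -15, 8, -0.01], [-4, -15, 8, -0.01], [-4, -15, 8, 0], [-3, -15, 8, 0], [-2, -15, 8, 0], [0, 0, 0, 0]])

```text
time: 2.6
tcp_pos: [0.5951, -0.1949, 0.2294]
tool_rot: [-0.506, 0.483, 0.531, 0.478]
force: [-0.4, 0.6, -0.4]
gripper_width: 0.999
```

```bash
python3 go.py 595.2 -196.7 231 185.88; python3 - <<'E'
from h import *
snap('wrist','w1'); print(R.from_quat(manip.get_state()['tool_rot']).as_matrix().round(4))
P,im=cloud('wrist','w1')
k=(P[...,2]>.15)&(P[...,2]<.172)&(P[...,1]>-.255)&(P[...,1]<-.14)&(abs(P[...,0]-.595)<.03)
Q=P[k]; print(len(Q), [ (np.round(r[0],1),np.round(r[1],1),r[2]) for r in [cv2.minAreaRect((Q[:,:2]*1000).astype(np.float32))]],np.median(Q[:,2]))
E
```

```text
t 2.6 tcp [ 595.1 -194.9  229.4] yaw tool y -175.63 tilt -0.9993 move xyz [-1.6  0.  -1.8] turn -0.0264 F [-0.4  0.6 -0.4] w 0.999 q [-0.08  0.44  0.37 -0.02 -1.54  0.15]
[[-0.0319 -0.9966 -0.0755]
 [ 0.0183 -0.0761  0.9969]
 [-0.9993  0.0305  0.0206]]
2950 [(array([ 594.9, -197.1]), array([ 14. , 100.2]), 5.8391828536987305)] 0.1609418320255747
```

View pics/w1.png

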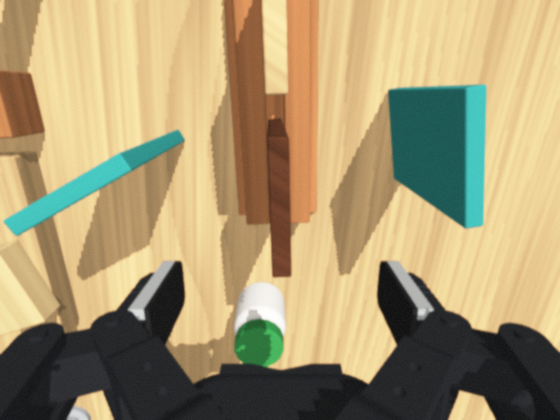

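Request:
carry_out(rows=[[0, 0, 0, -0.026], [15, 0, 0, 0], [15, 0, 0, 0], [15, 0, -1, 0], [10, 0, 0, 0], [0, 0, 0, 0]])

```text
time: 3.15
tcp_pos: [0.5894, -0.1978, 0.1724]
tool_rot: [-0.511, 0.478, 0.536, 0.472]
force: [0.8, 0.7, -0.6]
gripper_width: 0.999
```

```bash
python3 go.py 595 -197 123 185.86
```

```text
t 3.15 tcp [ 589.4 -197.8  172.4] yaw tool y -174.45 tilt -0.9993 move xyz [49.2 -7.1 -0.8] turn -0.0054 F [ 0.8  0.7 -0.6] w 0.999 q [-0.08  0.44  0.24 -0.02 -1.4   0.18]
```

Request:
carry_out(rows=[[8, -2, 0, 0], [8, -2, 0, 0], [8, -2, 0, -0.005], [8, -2, 0, 0], [8, -1, 0, 0], [5, -1, 0, 0], [2, 0, 0, 0], [0, 0, 0, 0]])

```text
time: 3.82
tcp_pos: [0.5982, -0.1972, 0.1219]
tool_rot: [-0.512, 0.477, 0.536, 0.472]
force: [0.4, 0.4, 0.2]
gripper_width: 1.0
```

```bash
python3 go.py 595 -197 123 185.86
```

```text
t 3.82 tcp [ 598.2 -197.2  121.9] yaw tool y -174.26 tilt -0.9994 move xyz [-1.   3.2  0.5] turn -0.0021 F [0.4 0.4 0.2] w 1.0 q [-0.08  0.49  0.17 -0.02 -1.29  0.18]
```

Request:
carry_out(rows=[[0, 3.5, 0, 0], [0, 0, 0, 0]])

```text
time: 3.98
tcp_pos: [0.5946, -0.1976, 0.122]
tool_rot: [-0.512, 0.477, 0.537, 0.471]
force: [-0.0, 0.3, -0.1]
gripper_width: 1.004
```

```bash
python3 go.py 595 -197 123 185.86
```

```text
t 3.98 tcp [ 594.6 -197.6  122. ] yaw tool y -174.24 tilt -0.9994 move xyz [-1.  -0.4  0.5] turn -0.0018 F [-0.   0.3 -0.1] w 1.004 q [-0.08  0.48  0.16 -0.02 -1.29  0.19]
```

Request:
carry_out(rows=[[0, 0, 0, 0], [0, 0, 0, 0], [0, 0, 0, 0], [0, 0, 0, 0], [0, 0, 0, 0], [0, 0, 0, 0], [0, 0, 0, 0], [0, 0, 0, 0], [0, 0, 0, 0], [0, 0, 0, 0]], claw=0)

```text
time: 4.82
tcp_pos: [0.5956, -0.1978, 0.1242]
tool_rot: [-0.513, 0.476, 0.535, 0.472]
force: [0.6, 0.6, -0.1]
gripper_width: 0.156
```

```bash
python3 go.py 595 -197 235 185.86
```

```text
t 4.82 tcp [ 595.6 -197.8  124.2] yaw tool y -174.24 tilt -0.9995 move xyz [-110.7    3.3    3. ] turn -0.0018 F [ 0.6  0.6 -0.1] w 0.156 q [-0.08  0.48  0.17 -0.01 -1.29  0.19]
```

Request:
carry_out(rows=[[-8, 0.2, 0.2, 0], [-10, 0.3, 0.3, 0], [-10, 0.3, 0.3, 0], [-10, 0.3, 0.3, 0], [-12, 0.3, 0.3, 0], [-14, 0.3, 0.3, 0], [0, 0, 0, 0]])

```text
time: 5.4
tcp_pos: [0.5952, -0.1975, 0.1953]
tool_rot: [-0.514, 0.476, 0.535, 0.472]
force: [0.3, -0.5, -0.1]
gripper_width: 0.154
```

```bash
python3 go.py 595 -197 245 185.86
```

```text
t 5.4 tcp [ 595.2 -197.5  195.3] yaw tool y -174.25 tilt -0.9995 move xyz [-49.6   1.4   1.4] turn -0.0019 F [ 0.3 -0.5 -0.1] w 0.154 q [-0.08  0.44  0.29 -0.01 -1.45  0.18]
```

Request:
carry_out(rows=[[-12, 0.3, 0.3, 0], [-12, 0.3, 0.3, 0], [-12, 0.3, 0.3, 0], [-14, 0.3, 0.3, 0], [0, 0, 0, 0]])

```text
time: 5.82
tcp_pos: [0.5942, -0.1969, 0.2486]
tool_rot: [-0.513, 0.476, 0.535, 0.473]
force: [0.5, -0.5, -0.4]
gripper_width: 0.16
```

```bash
python3 go.py 595 -197 245 185.86; python3 -c "
from h import *
snap('side','s2')"
```

```text
t 5.82 tcp [ 594.2 -196.9  248.6] yaw tool y -174.27 tilt -0.9995 move xyz [ 3.6 -0.9 -0.2] turn -0.0023 F [ 0.5 -0.5 -0.4] w 0.16 q [-0.08  0.43  0.41 -0.01 -1.58  0.18]
```

View pics/s2.png

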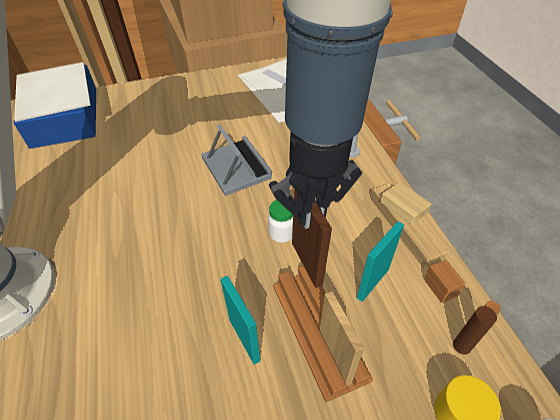

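The side view shows the panel held clear of the slot, hanging at (310,245), with the pale panel unmoved. I'm carrying it over to the rack.

Request:
carry_out(rows=[[0, 0, 15, 0], [0, 0, 30, 0], [0, 0, 30, 0], [0, 0, 30, 0], [0, 0, 30, 0], [0, 0, 30, 0], [0, 0, 30, 0], [0, 0, 30, 0], [0, 0, 30, 0], [0, 0, 20, 0], [0, 0, 0, 0]])

```text
time: 6.78
tcp_pos: [0.5572, 0.0933, 0.238]
tool_rot: [-0.505, 0.482, 0.541, 0.469]
force: [1.3, -0.8, -1.7]
gripper_width: 0.154
```

```bash
python3 go.py 588 235 240 191.75
```

```text
t 6.78 tcp [557.2  93.3 238. ] yaw tool y -174.52 tilt -0.9985 move xyz [ -0.6 -44.1 138.1] turn -0.1094 F [ 1.3 -0.8 -1.7] w 0.154 q [ 0.42  0.32  0.22 -0.04 -1.52 -0.32]
```

Request:
carry_out(rows=[[0, -3, 10, 0], [0, -5, 15, -0.02], [0, -5, 15, -0.02], [0, -5, 15, -0.02], [0, -5, 15, -0.02], [0, -5, 15, -0.02], [0, -5, 15, -0.01], [0, -4, 10, 0], [0, -2, 5, 0], [0, 0, 0, 0]])

```text
time: 7.62
tcp_pos: [0.5784, 0.227, 0.2347]
tool_rot: [-0.531, 0.449, 0.571, 0.435]
force: [-0.2, -0.8, -1.9]
gripper_width: 0.158
```

```bash
python3 go.py 588 235 240 191.75; python3 -c "
from h import *
print(R.from_quat(manip.get_state()['tool_rot']).as_matrix().round(4))"
```

```text
t 7.62 tcp [578.4 227.  234.7] yaw tool y -167.44 tilt -0.9982 move xyz [ -5.7 -10.9   5.9] turn 0.0141 F [-0.2 -0.8 -1.9] w 0.158 q [ 0.6   0.43  0.39 -0.05 -1.56 -0.38]
[[-0.0568 -0.9748 -0.2158]
 [ 0.0198 -0.2172  0.9759]
 [-0.9982  0.0512  0.0316]]
```

Request:
carry_out(rows=[[0, -4, 2, 0.014], [0, -4, 3, 0], [0, -3, 1, 0], [0, 0, 0, 0]])

```text
time: 7.95
tcp_pos: [0.589, 0.2348, 0.2346]
tool_rot: [-0.528, 0.454, 0.567, 0.44]
force: [-0.5, -0.1, -2.4]
gripper_width: 0.157
```

```bash
python3 go.py 588 235 240 191.75; python3 -c "
from h import *
snap('side','s3');snap('top','t3');snap('wrist','w3')
a=[cv2.resize(cv2.imread(f'pics/{n}3.png'),(400,300)) for n in 'stw']
cv2.imwrite('pics/m3.png',np.vstack([np.hstack(a[:2]),np.hstack([a[2],a[2]*0])]))"
```

```text
t 7.95 tcp [589.  234.8 234.6] yaw tool y -168.42 tilt -0.9982 move xyz [-5.4  1.2  0.5] turn -0.0029 F [-0.5 -0.1 -2.4] w 0.157 q [ 0.6   0.46  0.43 -0.05 -1.58 -0.4 ]
```

View pics/m3.png

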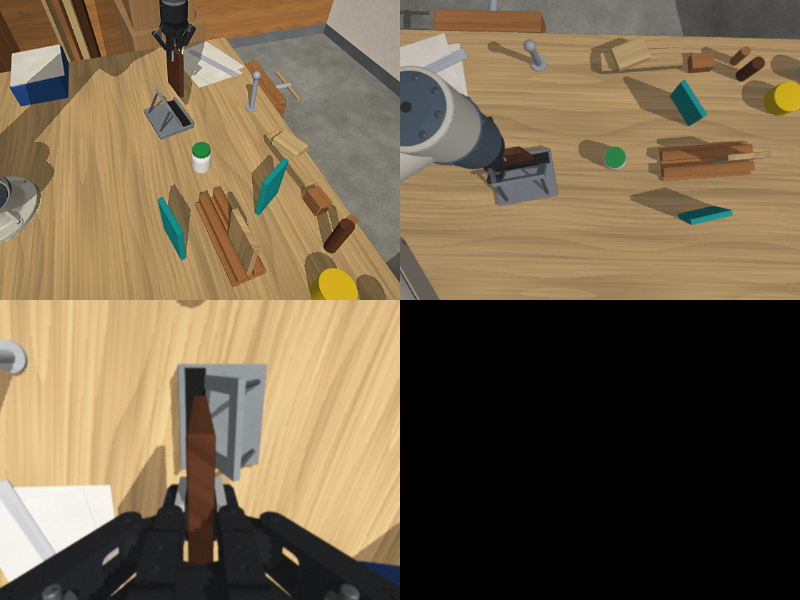

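```bash
cat >> h.py <<'E'
O=np.array([.5736,.2324,0]); YAW=np.radians(11.75)
RK=np.array([[np.cos(YAW),np.sin(YAW),0],[-np.sin(YAW),np.cos(YAW),0],[0,0,1]])
def rackf(P): return (P-O)@RK.T
E
python3 - <<'E'
from h import *
for n,f in (('side','s3'),('wrist','w3')):
    P,im=cloud(n,f); Q=rackf(P); I=im.astype(int)
    k=(I[...,0]-I[...,2]>18)&(I.max(-1)<120)&(abs(Q[...,0])<.06)&(abs(Q[...,1])<.09)&(Q[...,2]>.06)&(Q[...,2]<.31)
    q=Q[k]; c=q.mean(0)
    print(n,len(q),np.percentile(q,[1,50,99],axis=0).round(4).tolist())
    # robust face: fit planes
    for b in np.arange(.1,.28,.03):
        m=q[abs(q[:,2]-b)<.015]
        if len(m)>20: print('  z',round(b,2),len(m),'x',np.percentile(m[:,0],[3,50,97]).round(4),'y',np.percentile(m[:,1],[1,99]).round(4))
    if n=='side':
        v=np.linalg.svd(q-c,full_matrices=False)[2]; print(v.round(3))
P,im=cloud('wrist','w3'); Q=rackf(P)
k=(abs(Q[...,0]+.02)<.1)&(abs(Q[...,1])<.12)
I=im.astype(int); g=(I.max(-1)-I.min(-1)<22)
for lo,hi in((.01,.024),(.026,.036),(.09,.11)):
    q=Q[k&g&(Q[...,2]>lo)&(Q[...,2]<hi)]; print(lo,len(q),np.percentile(q,[1,50,99],axis=0).round(4).tolist())
E
```

```text
side 1197 [[-0.0004, -0.0534, 0.1253], [0.0082, -0.0285, 0.2], [0.0241, 0.0456, 0.2816]]
  z 0.13 144 x [0.0033 0.0048 0.0158] y [-0.0522  0.045 ]
  z 0.16 240 x [0.0043 0.006  0.0172] y [-0.0523  0.0459]
  z 0.19 251 x [0.0058 0.0072 0.0183] y [-0.0535  0.0447]
  z 0.22 247 x [0.0071 0.0086 0.0196] y [-0.0536  0.0446]
  z 0.25 167 x [0.0084 0.0104 0.0224] y [-0.0535  0.0435]
  z 0.28 138 x [-0.0058  0.0164  0.0274] y [-0.0536  0.0459]
[[-0.078  0.237 -0.968]
 [ 0.047 -0.969 -0.241]
 [ 0.996  0.064 -0.065]]
wrist 8907 [[-0.023, -0.0507, 0.1498], [0.0174, -0.0246, 0.2712], [0.0418, 0.0218, 0.3026]]
  z 0.13 62 x [0.0058 0.0121 0.0178] y [-0.0493 -0.0486]
  z 0.16 136 x [0.0065 0.0127 0.0191] y [-0.0496 -0.0488]
  z 0.19 208 x [0.0079 0.0142 0.0203] y [-0.05   -0.0493]
  z 0.22 346 x [0.0093 0.0155 0.0221] y [-0.0504 -0.0493]
  z 0.25 703 x [-0.0018  0.0171  0.0368] y [-0.0509 -0.0083]
  z 0.28 7282 x [0.011  0.0178 0.0245] y [-0.0506  0.0218]
0.01 7787 [[-0.0903, -0.0785, 0.0142], [-0.0362, -0.0274, 0.0161], [0.0269, 0.0732, 0.0206]]
0.026 1451 [[-0.0753, -0.0779, 0.0265], [0.032, -0.0176, 0.0289], [0.0372, 0.0765, 0.0353]]
0.09 2387 [[-0.0424, -0.0638, 0.0903], [-0.0344, -0.0075, 0.098], [-0.0288, 0.0626, 0.1013]]
```

View pics/w3.png

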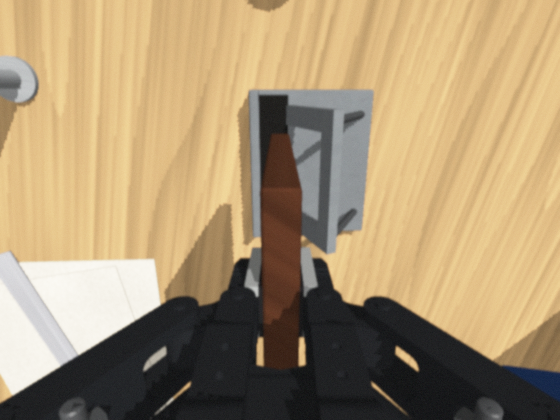

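The wrist view shows the panel above the ledge at (280,240). The foot is at rack x≈4–18 mm and y≈0, with the top tilted about 2.7° forward. The rack edges agree with my fit. Lowering.

Request:
carry_out(rows=[[10, -0.5, -0.3, 0], [12, -0.6, -0.4, 0], [12, -0.6, -0.4, 0], [12, -0.6, -0.4, 0], [12, -0.6, -0.4, 0], [10, -0.5, -0.3, 0], [6, -0.3, -0.2, 0], [0, 0, 0, 0]])

```text
time: 8.77
tcp_pos: [0.5872, 0.2321, 0.1546]
tool_rot: [-0.527, 0.455, 0.567, 0.441]
force: [-0.5, 0.2, -1.9]
gripper_width: 0.156
```

```bash
python3 go.py 589 234.8 132 191.75; cat > ms.py <<'E'
from h import *
import sys
f=sys.argv[1]
for n in ('side','wrist'):
    snap(n,n[0]+f); P,im=cloud(n,n[0]+f); Q=rackf(P); I=im.astype(int)
    k=(I[...,0]-I[...,2]>18)&(I.max(-1)<120)&(abs(Q[...,0])<.1)&(abs(Q[...,1])<.09)&(Q[...,2]>.03)&(Q[...,2]<.31)
    q=Q[k]
    if len(q)<20: continue
    print(n,len(q),np.percentile(q,[.5,50,99.5],axis=0).round(4).tolist())
    for b in np.arange(.04,.28,.03):
        m=q[abs(q[:,2]-b)<.015]
        if len(m)>20: print('  z',round(b,2),len(m),'x',np.percentile(m[:,0],[3,50,97]).round(4),'y',np.percentile(m[:,1],[1,99]).round(4))
E
python3 ms.py 4
```

```text
t 8.77 tcp [587.2 232.1 154.6] yaw tool y -168.55 tilt -0.9982 move xyz [22.5 -3.5  1.6] turn -0.0052 F [-0.5  0.2 -1.9] w 0.156 q [ 0.59  0.48  0.26 -0.05 -1.39 -0.39]
side 1007 [[-0.0463, -0.0563, 0.0442], [0.0057, -0.0287, 0.121], [0.025, 0.0507, 0.2577]]
  z 0.04 65 x [-0.0574  0.0022  0.013 ] y [-0.0547  0.0534]
  z 0.07 197 x [0.0012 0.003  0.0137] y [-0.0546  0.0508]
  z 0.1 201 x [0.003  0.0045 0.0144] y [-0.0556  0.041 ]
  z 0.13 212 x [0.0044 0.0058 0.0159] y [-0.0555  0.0425]
  z 0.16 138 x [0.0056 0.0074 0.0182] y [-0.0566  0.0385]
  z 0.19 172 x [0.007  0.0129 0.0216] y [-0.0559  0.0419]
wrist 8116 [[-0.0374, -0.053, 0.0557], [0.0158, -0.0238, 0.1917], [0.0562, 0.0201, 0.2397]]
  z 0.04 34 x [-0.0095  0.0089  0.0157] y [-0.0512  0.0455]
  z 0.07 121 x [0.004  0.0104 0.0169] y [-0.0516 -0.0503]
  z 0.1 172 x [0.0055 0.0118 0.0182] y [-0.0519 -0.051 ]
  z 0.13 294 x [0.0068 0.0132 0.0196] y [-0.0525 -0.0508]
  z 0.16 539 x [0.0083 0.0149 0.0314] y [-0.0528 -0.0105]
  z 0.19 6505 x [0.0096 0.0165 0.0227] y [-0.0529  0.0196]
  z 0.22 336 x [-0.0364 -0.0164  0.0599] y [-0.0182  0.0071]
  z 0.25 115 x [-0.0424 -0.0069  0.0451] y [-0.0239 -0.0146]
```

Request:
carry_out(rows=[[4, -2, 1.5, 0], [5, -2, 1, 0], [4, -0.5, 0, 0], [3, -0.3, 0, 0], [0, 0, 0, 0]])

```text
time: 9.28
tcp_pos: [0.5931, 0.2372, 0.1413]
tool_rot: [-0.528, 0.452, 0.566, 0.443]
force: [-0.4, 0.7, -1.9]
gripper_width: 0.155
```

```bash
python3 go.py 589 234.8 132 191.75
```

```text
t 9.28 tcp [593.1 237.2 141.3] yaw tool y -168.53 tilt -0.9985 move xyz [ 9.4  4.1 -1.9] turn -0.0048 F [-0.4  0.7 -1.9] w 0.155 q [ 0.6   0.49  0.25 -0.05 -1.36 -0.39]
```

Request:
carry_out(rows=[[1.5, 3, 0, 0], [2, 0.5, 0, 0], [2, 0, 0, 0], [0, 0, 0, 0]])

```text
time: 9.62
tcp_pos: [0.5891, 0.2366, 0.1355]
tool_rot: [-0.528, 0.452, 0.566, 0.443]
force: [0.6, 0.7, -1.1]
gripper_width: 0.155
```

```bash
python3 go.py 589 234.8 132 191.75;python3 ms.py 5
```

```text
t 9.62 tcp [589.1 236.6 135.5] yaw tool y -168.52 tilt -0.9985 move xyz [ 3.5  0.3 -1.9] turn -0.0047 F [ 0.6  0.7 -1.1] w 0.155 q [ 0.6   0.49  0.23 -0.05 -1.34 -0.39]
side 939 [[-0.0483, -0.0521, 0.0306], [0.0089, -0.0258, 0.1037], [0.0379, 0.0493, 0.266]]
  z 0.04 150 x [0.0045 0.0062 0.0162] y [-0.0503  0.0501]
  z 0.07 194 x [0.0057 0.0074 0.0181] y [-0.0508  0.05  ]
  z 0.1 202 x [0.0069 0.0084 0.0195] y [-0.0509  0.0463]
  z 0.13 155 x [0.008  0.0096 0.021 ] y [-0.0519  0.0463]
  z 0.16 215 x [0.0095 0.0144 0.0319] y [-0.0522  0.0464]
wrist 7322 [[-0.0361, -0.049, 0.0423], [0.0183, -0.0155, 0.1722], [0.0596, 0.024, 0.2203]]
  z 0.04 79 x [0.0071 0.0137 0.02  ] y [-0.0473 -0.0461]
  z 0.07 154 x [0.0083 0.0146 0.0211] y [-0.0477 -0.0464]
  z 0.1 253 x [0.0094 0.0157 0.0221] y [-0.0482 -0.0467]
  z 0.13 431 x [0.0106 0.0172 0.0329] y [-0.0487 -0.0067]
  z 0.16 5848 x [0.0121 0.0188 0.025 ] y [-0.049   0.0237]
  z 0.19 355 x [-0.0283  0.0273  0.0624] y [-0.014  0.011]
  z 0.22 202 x [-0.0396 -0.0042  0.047 ] y [-0.0198 -0.0074]
```

Request:
carry_out(rows=[[1.5, 0, 0, 0], [1.5, 0, 0, 0], [1.5, 0, 0, 0], [0, 0, 0, 0]])

```text
time: 10.05
tcp_pos: [0.59, 0.2372, 0.133]
tool_rot: [-0.529, 0.451, 0.565, 0.444]
force: [0.4, 0.4, -1.2]
gripper_width: 0.156
```

```bash
python3 go.py 589 234.8 132 191.75
```

```text
t 10.05 tcp [590.  237.2 133. ] yaw tool y -168.5 tilt -0.9986 move xyz [ 1.   1.4 -2.2] turn -0.0044 F [ 0.4  0.4 -1.2] w 0.156 q [ 0.6   0.49  0.22 -0.05 -1.33 -0.39]
```

Request:
carry_out(rows=[[1.5, 0.5, 0, 0], [1.5, 0.5, 0, 0], [0, 0, 0, 0]])

```text
time: 10.3
tcp_pos: [0.59, 0.2375, 0.1331]
tool_rot: [-0.53, 0.449, 0.565, 0.445]
force: [-0.6, -0.4, -0.4]
gripper_width: 0.153
```

```bash
python3 go.py 589 234.8 132 191.75
```

```text
t 10.3 tcp [590.  237.5 133.1] yaw tool y -168.46 tilt -0.9988 move xyz [ 1.1  1.5 -2.5] turn -0.0036 F [-0.6 -0.4 -0.4] w 0.153 q [ 0.6   0.49  0.22 -0.05 -1.32 -0.39]
```

Request:
carry_out(rows=[[3, 0.5, 0, 0], [3, 0.5, 0, 0], [0, 0, 0, 0]])

```text
time: 10.55
tcp_pos: [0.5912, 0.2388, 0.1333]
tool_rot: [-0.533, 0.446, 0.563, 0.448]
force: [-0.4, -0.1, -1.9]
gripper_width: 0.159
```

```bash
python3 go.py 589 234.8 132 191.75; python3 ms.py 6; python3 -c "
import cv2
cv2.imwrite('pics/c6.png',cv2.resize(cv2.imread('pics/s6.png')[60:210,170:320],None,fx=4,fy=4))"
```

```text
t 10.55 tcp [591.2 238.8 133.3] yaw tool y -168.37 tilt -0.9991 move xyz [ 1.3  2.9 -3.5] turn -0.002 F [-0.4 -0.1 -1.9] w 0.159 q [ 0.6   0.48  0.21 -0.04 -1.31 -0.39]
side 890 [[-0.0489, -0.0506, 0.0312], [0.0116, -0.0244, 0.1023], [0.0267, 0.0501, 0.2589]]
  z 0.04 145 x [0.0086 0.01   0.0203] y [-0.049   0.0494]
  z 0.07 191 x [0.0089 0.0107 0.0214] y [-0.049   0.0502]
  z 0.1 198 x [0.0103 0.0115 0.0226] y [-0.0498  0.0488]
  z 0.13 140 x [0.0109 0.0122 0.0247] y [-0.0501  0.0454]
  z 0.16 191 x [0.0116 0.017  0.026 ] y [-0.0506  0.0113]
wrist 7071 [[-0.0345, -0.0473, 0.04], [0.0203, -0.0128, 0.1698], [0.0609, 0.0255, 0.2172]]
  z 0.04 91 x [0.0112 0.0175 0.0238] y [-0.0455 -0.0445]
  z 0.07 159 x [0.0118 0.018  0.0243] y [-0.046  -0.0448]
  z 0.1 255 x [0.0124 0.0188 0.0251] y [-0.0465 -0.0452]
  z 0.13 455 x [0.0131 0.0196 0.0354] y [-0.047  -0.0049]
  z 0.16 5583 x [0.0138 0.0206 0.0269] y [-0.0472  0.0253]
  z 0.19 350 x [-0.0289  0.0121  0.0636] y [-0.0126  0.0126]
  z 0.22 178 x [-0.0389 -0.0017  0.0484] y [-0.0179 -0.0093]
```

View pics/c6.png

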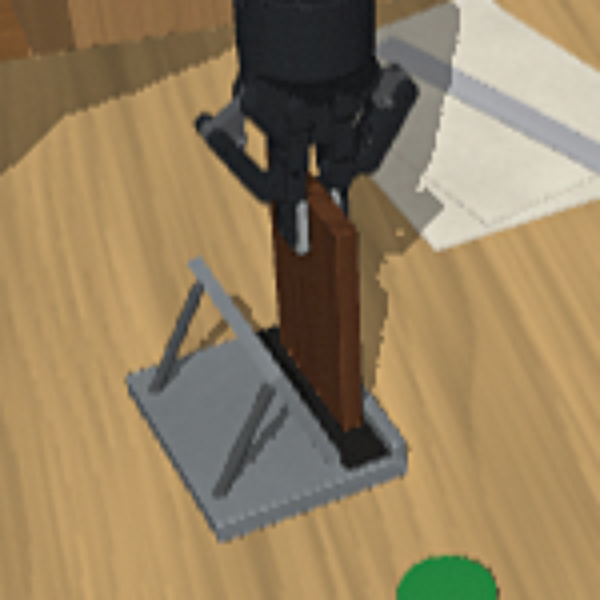

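The side crop shows the foot on the rubber, with the panel top at z≈0.170, which matches a foot at 0.020. It drifted to x≈9–23 mm, so I'm lifting slightly, shifting it back about 6 mm and setting it down again.

Request:
carry_out(rows=[[-4, 2, 0, 0], [-1, 3, 0, 0], [0, 1, 0, 0], [0, 0, 0, 0]])

```text
time: 10.98
tcp_pos: [0.5839, 0.2368, 0.1357]
tool_rot: [-0.531, 0.447, 0.564, 0.447]
force: [-1.0, 0.9, -1.8]
gripper_width: 0.16
```

```bash
python3 go.py 585 235 133 191.75;
```

```text
t 10.98 tcp [583.9 236.8 135.7] yaw tool y -168.42 tilt -0.9989 move xyz [ 2.6 -0.8 -2.1] turn -0.003 F [-1.   0.9 -1.8] w 0.16 q [ 0.61  0.47  0.2  -0.05 -1.31 -0.39]
```

Request:
carry_out(rows=[[2, 0, -0.5, 0], [1.5, 0, -0.5, 0], [0, 0, 0, 0]])

```text
time: 11.23
tcp_pos: [0.5842, 0.2363, 0.1328]
tool_rot: [-0.532, 0.447, 0.564, 0.447]
force: [0.8, -0.5, -0.6]
gripper_width: 0.156
```

```bash
python3 go.py 585 235 133 191.75; python3 ms.py 7
```

```text
t 11.23 tcp [584.2 236.3 132.8] yaw tool y -168.4 tilt -0.999 move xyz [-0.2 -0.6 -1.4] turn -0.0026 F [ 0.8 -0.5 -0.6] w 0.156 q [ 0.61  0.47  0.19 -0.05 -1.3  -0.39]
side 909 [[-0.05, -0.0513, 0.0308], [0.0042, -0.025, 0.1022], [0.033, 0.05, 0.2526]]
  z 0.04 153 x [0.0012 0.0025 0.0135] y [-0.05   0.051]
  z 0.07 193 x [0.0014 0.0033 0.0155] y [-0.0505  0.0495]
  z 0.1 193 x [0.0026 0.0039 0.015 ] y [-0.0508  0.0474]
  z 0.13 142 x [0.0031 0.0048 0.0163] y [-0.051   0.0489]
  z 0.16 200 x [0.0043 0.0099 0.032 ] y [-0.0514  0.0438]
wrist 7273 [[-0.0421, -0.0483, 0.0404], [0.0129, -0.0146, 0.1693], [0.0545, 0.0247, 0.2168]]
  z 0.04 96 x [0.0034 0.0098 0.016 ] y [-0.0466 -0.0458]
  z 0.07 159 x [0.0041 0.0102 0.0166] y [-0.0471 -0.0456]
  z 0.1 255 x [0.0049 0.0113 0.0175] y [-0.0476 -0.0464]
  z 0.13 463 x [0.0055 0.0122 0.0283] y [-0.0481 -0.0061]
  z 0.16 5757 x [0.0066 0.0133 0.0196] y [-0.0483  0.0244]
  z 0.19 378 x [-0.0365  0.0049  0.0569] y [-0.0136  0.0115]
  z 0.22 165 x [-0.0461 -0.0099  0.041 ] y [-0.0196 -0.0104]
```

Foot is now at x≈2.5–17 mm, y≈0–2 mm, resting on the ledge. I'm opening the jaws only partly, so the fingers still cage the panel.

Request:
carry_out(rows=[[0, 0, 0, 0], [0, 0, 0, 0], [0, 0, 0, 0], [0, 0, 0, 0], [0, 0, 0, 0], [0, 0, 0, 0]], claw=0.36)

```text
time: 11.83
tcp_pos: [0.5843, 0.2359, 0.1318]
tool_rot: [-0.531, 0.447, 0.564, 0.447]
force: [-0.7, -0.4, -0.4]
gripper_width: 0.361
```

```bash
python3 go.py 585 235 133 191.75; python3 ms.py 8;  python3 -c "
import cv2
cv2.imwrite('pics/c8.png',cv2.resize(cv2.imread('pics/s8.png')[60:210,170:320],None,fx=4,fy=4))"
```

```text
t 11.83 tcp [584.3 235.9 131.8] yaw tool y -168.43 tilt -0.9989 move xyz [-1.3 -0.5 -1. ] turn -0.0031 F [-0.7 -0.4 -0.4] w 0.361 q [ 0.61  0.47  0.19 -0.05 -1.3  -0.39]
side 822 [[-0.0504, -0.0501, 0.0315], [0.0004, -0.0267, 0.1014], [0.0322, 0.0503, 0.243]]
  z 0.04 135 x [-0.0003  0.0011  0.0124] y [-0.0497  0.0505]
  z 0.07 176 x [-0.0013  0.0003  0.0113] y [-0.05    0.0504]
  z 0.1 176 x [-0.0014 -0.0004  0.0109] y [-0.05    0.0475]
  z 0.13 126 x [-0.0025 -0.0009  0.0118] y [-0.0501  0.0036]
  z 0.16 185 x [-0.003   0.0017  0.011 ] y [-0.0499  0.0476]
wrist 8271 [[-0.0423, -0.0462, 0.037], [0.0083, -0.0129, 0.1685], [0.0553, 0.04, 0.2165]]
  z 0.04 213 x [0.003  0.0152 0.0157] y [-0.0461  0.0469]
  z 0.07 352 x [0.0022 0.0141 0.0151] y [-0.0461  0.0423]
  z 0.1 562 x [0.0015 0.0136 0.0144] y [-0.0462  0.0434]
  z 0.13 976 x [0.0011 0.013  0.0276] y [-0.0463  0.0404]
  z 0.16 5607 x [-0.0008  0.0072  0.013 ] y [-0.0462  0.025 ]
  z 0.19 383 x [-0.0403 -0.022   0.0611] y [-0.0187  0.0113]
  z 0.22 178 x [-0.0466  0.0023  0.0421] y [-0.0199 -0.011 ]
```

View pics/c8.png

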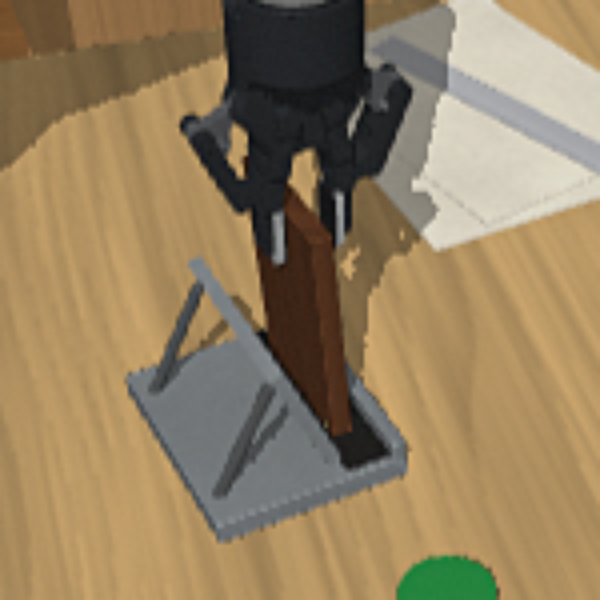

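Request:
carry_out(rows=[[-1, 3, 0, 0], [-1, 4, 0, 0], [-1, 4, 0, 0], [-1, 4, 0, 0], [0, 0, 0, 0], [0, 0, 0, 0]])

```text
time: 12.43
tcp_pos: [0.5679, 0.2325, 0.137]
tool_rot: [-0.531, 0.447, 0.564, 0.447]
force: [0.7, 0.7, -0.4]
gripper_width: 0.361
```

```bash
python3 go.py 530 224 140 191.75; python3 ms.py 9
```

```text
t 12.43 tcp [567.9 232.5 137. ] yaw tool y -168.42 tilt -0.999 move xyz [-1.9 38.9 -0.6] turn -0.0029 F [ 0.7  0.7 -0.4] w 0.361 q [ 0.62  0.44  0.15 -0.05 -1.29 -0.4 ]
side 758 [[-0.062, -0.0499, 0.0317], [-0.006, -0.0273, 0.1105], [0.0342, 0.0505, 0.2729]]
  z 0.04 112 x [-0.0369 -0.0006  0.0115] y [-0.0495  0.0526]
  z 0.07 145 x [-0.0065 -0.0037  0.008 ] y [-0.0499  0.0499]
  z 0.1 143 x [-0.0094 -0.007   0.0045] y [-0.0494  0.0422]
  z 0.13 127 x [-0.013  -0.0102  0.0011] y [-0.0499  0.0104]
  z 0.16 201 x [-0.0156 -0.0101  0.0102] y [-0.0492  0.016 ]
wrist 11113 [[-0.057, -0.0462, 0.0329], [-0.0043, -0.0092, 0.158], [0.0414, 0.0497, 0.2211]]
  z 0.04 456 x [0.0014 0.0123 0.0145] y [-0.0461  0.0518]
  z 0.07 779 x [-0.0026  0.0082  0.0109] y [-0.0461  0.05  ]
  z 0.1 1168 x [-0.0061  0.0039  0.0065] y [-0.0462  0.051 ]
  z 0.13 1924 x [-0.0111 -0.0005  0.0023] y [-0.0462  0.0492]
  z 0.16 6140 x [-0.0181 -0.0083 -0.0021] y [-0.0462  0.0398]
  z 0.19 367 x [-0.0548  0.0251  0.0467] y [-0.014   0.0112]
  z 0.22 279 x [-0.063  -0.0121  0.0396] y [-0.0203  0.0104]
```

The panel is leaning back about 7° under control and its foot is holding. Continuing.

Request:
carry_out(rows=[[0, 3, 0, 0], [0, 3, 0, 0], [0, 3, 0, 0], [-0.5, 3, 0, 0], [-0.5, 3, 0, 0], [-0.5, 3, 0, 0], [0, 3, 0, 0], [0, 0, 0, 0]])

```text
time: 13.2
tcp_pos: [0.5453, 0.2277, 0.1388]
tool_rot: [-0.531, 0.447, 0.564, 0.447]
force: [0.2, 0.0, 1.0]
gripper_width: 0.361
```

```bash
python3 go.py 530 224 140 191.75; python3 ms.py 10
```

```text
t 13.2 tcp [545.3 227.7 138.8] yaw tool y -168.44 tilt -0.9989 move xyz [-0.7 15.7 -0.5] turn -0.0033 F [0.2 0.  1. ] w 0.361 q [ 0.63  0.39  0.08 -0.05 -1.27 -0.42]
side 529 [[-0.0808, -0.0502, 0.0312], [-0.0234, -0.0447, 0.1216], [0.0189, 0.0499, 0.2997]]
  z 0.04 66 x [-0.0582 -0.0023  0.0095] y [-0.0498  0.0529]
  z 0.07 90 x [-0.0415 -0.0109  0.0011] y [-0.0503  0.0494]
  z 0.1 90 x [-0.0274 -0.0196 -0.0089] y [-0.0492  0.0384]
  z 0.13 88 x [-0.0369 -0.0286 -0.0149] y [-0.0499  0.0149]
  z 0.16 151 x [-0.0429 -0.0351 -0.025 ] y [-0.0498  0.0133]
wrist 14194 [[-0.077, -0.0461, 0.0324], [-0.0228, -0.0084, 0.1468], [0.0186, 0.0491, 0.2222]]
  z 0.04 752 x [-0.0012  0.0088  0.0129] y [-0.0461  0.0469]
  z 0.07 1060 x [-0.0097 -0.      0.0051] y [-0.0461  0.0275]
  z 0.1 1742 x [-0.0191 -0.01   -0.0042] y [-0.0461  0.0492]
  z 0.13 3289 x [-0.0284 -0.0188 -0.0135] y [-0.0461  0.0493]
  z 0.16 6683 x [-0.041  -0.0292 -0.0227] y [-0.0461  0.0438]
  z 0.19 356 x [-0.077   0.0024  0.0255] y [-0.0145  0.0111]
  z 0.22 312 x [-0.0862 -0.0342  0.017 ] y [-0.0201  0.01  ]
```

Request:
carry_out(rows=[[-0.5, 3, 0, 0], [-0.5, 3, 0, 0], [-0.5, 3, 0, 0], [-0.5, 3, 0, 0], [-0.5, 2, 0, 0], [0, 0, 0, 0]])

```text
time: 13.8
tcp_pos: [0.5308, 0.2245, 0.1418]
tool_rot: [-0.531, 0.448, 0.564, 0.447]
force: [0.0, -0.2, -0.1]
gripper_width: 0.361
```

```bash
python3 go.py 530 224 140 191.75; python3 ms.py 11;  python3 -c "
import cv2
cv2.imwrite('pics/c11.png',cv2.resize(cv2.imread('pics/s11.png')[60:210,170:320],None,fx=4,fy=4))"
```

```text
t 13.8 tcp [530.8 224.5 141.8] yaw tool y -168.45 tilt -0.9989 move xyz [ 1.8  0.9 -0.4] turn -0.0035 F [ 0.  -0.2 -0.1] w 0.361 q [ 0.64  0.36  0.05 -0.05 -1.27 -0.43]
side 394 [[-0.0912, -0.0502, 0.0321], [-0.0361, -0.0465, 0.1356], [0.0123, 0.0508, 0.2893]]
  z 0.04 45 x [-0.0604 -0.0013  0.0088] y [-0.0506  0.0529]
  z 0.07 54 x [-0.0483 -0.013  -0.0033] y [-0.05   0.051]
  z 0.1 58 x [-0.0361 -0.0248 -0.0148] y [-0.0501 -0.0445]
  z 0.13 62 x [-0.0486 -0.038  -0.0278] y [-0.05  -0.032]
  z 0.16 136 x [-0.0578 -0.0494 -0.0183] y [-0.0493  0.0194]
wrist 16091 [[-0.0891, -0.046, 0.0322], [-0.0349, -0.0077, 0.1407], [0.0116, 0.05, 0.2244]]
  z 0.04 1077 x [-0.0027  0.0065  0.0121] y [-0.046   0.0501]
  z 0.07 1564 x [-0.0158 -0.0056  0.0012] y [-0.046  0.037]
  z 0.1 1902 x [-0.0293 -0.0191 -0.0118] y [-0.046   0.0474]
  z 0.13 4259 x [-0.0402 -0.032  -0.0249] y [-0.046   0.0501]
  z 0.16 6620 x [-0.056  -0.0444 -0.0376] y [-0.046   0.0472]
  z 0.19 319 x [-0.091  -0.0124  0.011 ] y [-0.0146  0.0112]
  z 0.22 350 x [-0.0988 -0.0459  0.0025] y [-0.0202  0.0108]
```

View pics/c11.png

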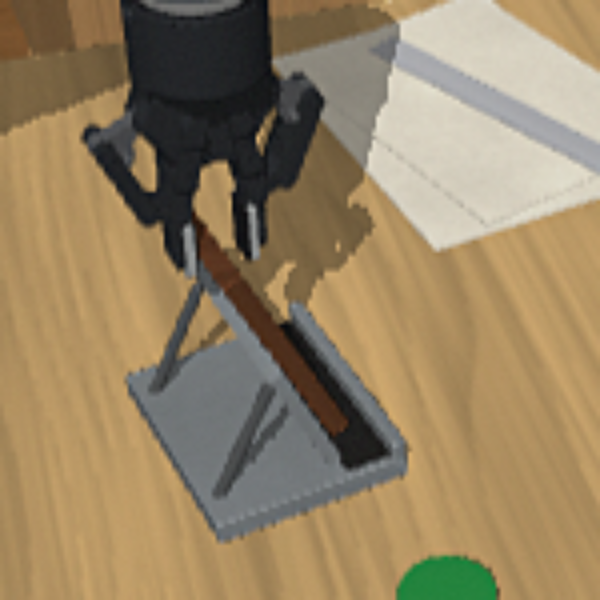

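The panel leans about 22–23° and lies almost on the backrest. Opening the jaws fully to let it settle.

Request:
carry_out(rows=[[0, 0, 0, 0], [0, 0, 0, 0], [0, 0, 0, 0], [0, 0, 0, 0], [0, 0, 0, 0], [0, 0, 0, 0]], claw=0.6)

```text
time: 14.4
tcp_pos: [0.5316, 0.2247, 0.1415]
tool_rot: [-0.531, 0.448, 0.564, 0.447]
force: [0.1, 0.7, 0.5]
gripper_width: 0.602
```

Request:
carry_out(rows=[[0, 0, 0, 0], [0, 0, 0, 0], [0, 0, 0, 0], [0, 0, 0, 0], [0, 0, 0, 0], [0, 0, 0, 0]], claw=1)

```text
time: 14.9
tcp_pos: [0.5317, 0.2247, 0.1414]
tool_rot: [-0.531, 0.448, 0.564, 0.447]
force: [0.2, 0.0, 1.0]
gripper_width: 1.001
```

```bash
python3 go.py 530 224 250 191.75; python3 ms.py 12;  python3 -c "
import cv2,numpy as np
cv2.imwrite('pics/c12.png',np.hstack([cv2.resize(cv2.imread('pics/s12.png')[60:210,170:320],(400,400)),cv2.resize(cv2.imread('pics/w12.png'),(400,400))]))"
```

```text
t 14.9 tcp [531.7 224.7 141.4] yaw tool y -168.46 tilt -0.9989 move xyz [-108.5    5.     3.5] turn -0.0038 F [0.2 0.  1. ] w 1.001 q [ 0.64  0.37  0.05 -0.05 -1.27 -0.43]
side 485 [[-0.0967, -0.05, 0.0313], [-0.0431, -0.0451, 0.153], [0.0258, 0.0529, 0.303]]
  z 0.04 48 x [-0.0596 -0.0012  0.0091] y [-0.0495  0.0547]
  z 0.07 54 x [-0.045  -0.0131 -0.0032] y [-0.0498  0.0507]
  z 0.1 59 x [-0.0426 -0.0257 -0.0161] y [-0.0508  0.0518]
  z 0.13 61 x [-0.0481 -0.0382 -0.028 ] y [-0.0497 -0.0441]
  z 0.16 211 x [-0.0575 -0.0505  0.0011] y [-0.0489  0.0497]
  z 0.22 22 x [-0.0757 -0.049   0.0188] y [-0.0225  0.0075]
wrist 16772 [[-0.0906, -0.046, 0.032], [-0.0326, -0.0072, 0.1347], [0.0125, 0.0511, 0.2171]]
  z 0.04 1116 x [-0.0023  0.0063  0.0122] y [-0.046   0.0513]
  z 0.07 1863 x [-0.0152 -0.0059  0.0012] y [-0.046   0.0513]
  z 0.1 2781 x [-0.0275 -0.019  -0.0118] y [-0.046   0.0508]
  z 0.13 4395 x [-0.0404 -0.032  -0.0248] y [-0.046  0.05 ]
  z 0.16 6222 x [-0.0559 -0.0438 -0.0375] y [-0.046   0.0473]
  z 0.19 129 x [-0.0964  0.0028  0.0217] y [-0.0141  0.0109]
  z 0.22 266 x [-0.0958 -0.0416  0.0095] y [-0.0201  0.0096]
```

View pics/c12.png

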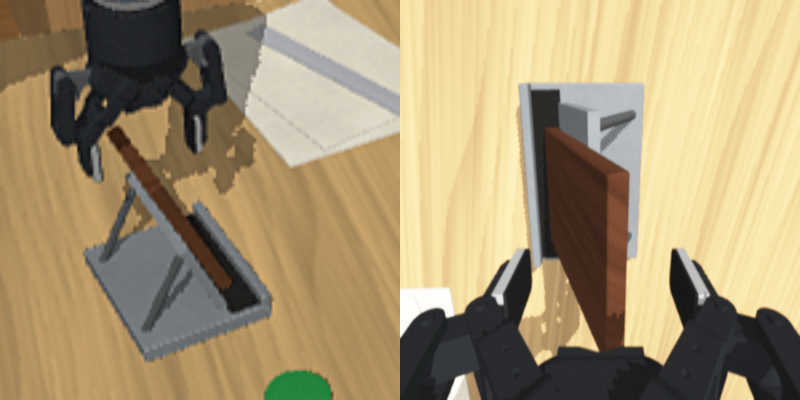

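The panel rests on the backrest by itself, with both fingers clear on either side. Retreating straight up.

Request:
carry_out(rows=[[-6, 0.2, 0.1, 0], [-10, 0.4, 0.2, 0], [-12, 0.5, 0.3, 0], [-14, 0.5, 0.3, 0], [-16, 0.5, 0.3, 0], [-18, 0.5, 0.3, 0], [-20, 0.5, 0.3, 0], [-10, 0.3, 0.2, 0], [0, 0, 0, 0], [0, 0, 0, 0]])

```text
time: 15.83
tcp_pos: [0.5321, 0.2222, 0.2601]
tool_rot: [-0.532, 0.446, 0.563, 0.448]
force: [0.3, 0.1, 0.1]
gripper_width: 1.003
```

```bash
python3 go.py 530 224 250 191.75; python3 ms.py 13;  python3 - <<'E'
from h import *
snap('top','t13')
cv2.imwrite('pics/c13.png',np.hstack([cv2.resize(cv2.imread('pics/s13.png'),(400,300)),cv2.resize(cv2.imread('pics/t13.png'),(400,300))]))
P,im=cloud('wrist','w13');Q=rackf(P);I=im.astype(int)
k=(I[...,0]-I[...,2]>18)&(I.max(-1)<130)&(abs(Q[...,0]+.02)<.07)&(abs(Q[...,1])<.08)&(Q[...,2]>.03)&(Q[...,2]<.15)
q=Q[k]; f=np.linalg.lstsq(np.c_[q[:,1:],np.ones(len(q))],q[:,0],rcond=None)[0]; r=q[:,0]-np.c_[q[:,1:],np.ones(len(q))]@f
m=abs(r)<.006
for _ in range(4):
    f=np.linalg.lstsq(np.c_[q[m,1:],np.ones(m.sum())],q[m,0],rcond=None)[0]; r=q[:,0]-np.c_[q[:,1:],np.ones(len(q))]@f; m=abs(r)<.003
print('front plane lean deg',np.degrees(np.arctan(-f[1])),'yaw err',np.degrees(np.arctan(f[0])),'x at z=.02',f[2]+.02*f[1],m.sum(),len(q))
P,im=cloud('top','t13')
for nm,(u0,v0,u1,v1),z in(('pale',(446,205,525,235),.157),('tub',(285,205,320,240),.078)):
    X=P[v0:v1,u0:u1].reshape(-1,3);X=X[X[:,2]>z];r=cv2.minAreaRect((X[:,:2]*1000).astype(np.float32));print(nm,r)
E
```

```text
t 15.83 tcp [532.1 222.2 260.1] yaw tool y -168.47 tilt -0.9991 move xyz [10.2  1.4  1.8] turn -0.0038 F [0.3 0.1 0.1] w 1.003 q [ 0.64  0.32  0.28 -0.04 -1.54 -0.44]
side 432 [[-0.097, -0.0502, 0.0307], [-0.0434, -0.0459, 0.1419], [0.0094, 0.0514, 0.294]]
  z 0.04 48 x [-0.06   -0.0006  0.0092] y [-0.0497  0.0534]
  z 0.07 57 x [-0.0481 -0.0133 -0.003 ] y [-0.0502  0.0504]
  z 0.1 57 x [-0.0376 -0.0268 -0.0156] y [-0.0504 -0.0046]
  z 0.13 61 x [-0.0486 -0.0384 -0.0276] y [-0.0499 -0.045 ]
  z 0.16 195 x [-0.0571 -0.0506 -0.0432] y [-0.0492  0.0513]
wrist 7809 [[-0.0938, -0.0459, 0.0318], [-0.0322, -0.0026, 0.1345], [0.0122, 0.0521, 0.2955]]
  z 0.04 658 x [-0.0015  0.0066  0.0122] y [-0.0459  0.0521]
  z 0.07 961 x [-0.0112 -0.0053  0.0013] y [-0.0459  0.0519]
  z 0.1 1258 x [-0.0243 -0.0184 -0.0117] y [-0.0459  0.0517]
  z 0.13 1674 x [-0.0374 -0.0315 -0.0246] y [-0.0459  0.0514]
  z 0.16 3033 x [-0.056  -0.0467 -0.0379] y [-0.0457  0.0511]
  z 0.28 184 x [-0.0969 -0.0413  0.0145] y [-0.0139  0.0078]
front plane lean deg 23.436561545489663 yaw err 0.2845479882794819 x at z=.02 0.016940830697419595 4699 4876
pale ((607.9920043945312, -320.89495849609375), (13.953056335449219, 100.80709838867188), 5.87868595123291)
tub ((601.7518920898438, -14.03631591796875), (50.51828384399414, 51.951560974121094), 1.4237695932388306)
```

View pics/c13.png

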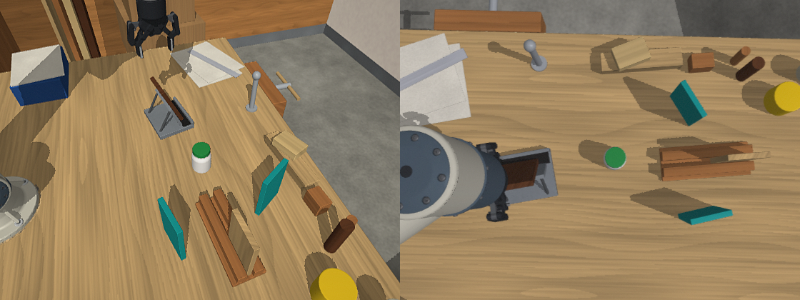

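The panel leans 23.4° and its middle is about 1–3 mm from the rack's. Its yaw error is 0.3° and it hasn't moved since release. The gripper is well clear, and the pale panel and tub have not moved. Handing in.

```bash
python3 -c "
from rig import manip
print(manip.sign_off())"
```

```text
the job is handed in; nothing more can be done
None
```

I took the dark panel out of the slot and stood it in the rack, leaning on the backrest by itself, then handed the job in at about 16 s of the 42 s allowed. The hand-in reports no verdict. To get it leaning, I set the foot on the ledge, half-opened the jaws so the fingers still caged the panel, and eased it back. After that I opened fully and lifted clear.

**Last checks, all within the limits:**
- **Panel:** it leans 23.4° and is off the ledge line by 0.3°. The foot sits between the backrest and the lip. It did not move between release and the last picture.
- **Centring:** the side camera put the panel's middle about 1 mm from the rack's and the wrist camera about 3 mm. That 2 mm disagreement is within the calibration error.
- **Bystanders:** the pale panel and the tub are within 0.3 mm of where they started.
- **Robot:** the gripper was empty, open and about 10 cm above the panel.

**What went less well:** the tool drifted up to about 3.5° off vertical during the fast moves. The first set-down landed about 6 mm too far forward, so I lifted the panel slightly and set it down again before releasing it.

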